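Free the sample stage and load the next jar

ROBOT

A 6-joint arm with a two-finger parallel gripper is mounted at the origin on the work surface. World frame = base frame: x ahead of the robot, y to its left, z up, the work surface at z = 0. Lengths are in m, angles in degrees, forces in N, time in s.
With the tool pointing down it reaches from about 0.275 to 1 m from the base axis. Payload 8.4 kg.
Tool frame: the origin (TCP) lies midway between the tips of the shut fingers; the grasp point (between the pads) lies 19 mm behind it (env.grasp_offset is the distance from the TCP to the grasp point, in m); z points along the fingers, y is the line along which they close (so a half turn about z gives the same grasp; the last joint's range is limited). The gripper opens to 85 mm and grips with 20 to 120 N. Pads are 22 mm wide; open, the fingers measure 114 mm over their backs; the gripper's body (76 mm by 85 mm) begins 54 mm behind the grasp point. The pads swing forward as they close: fully open they stand 13 mm farther back than shut.
Start: joints at [65.867, 20.225, 93.587, -0, 66.188, -0.138], TCP at [0.254, 0.571, 0.231] pointing down, gripper open.
Joint ranges: [-150.9, 150.9], [-52.94, 120.26], [3.33, 152.33], [-74.26, 254.26], [0, 154.13], [-172.89, 172.89]. Speed limits (degrees/s): [127.2, 127.2, 159.86, 180, 180, 180].

INTERFACE

Orientations are given as a 3x3 rotation matrix whose columns are the frame's x, y, z axes.
In Python, from cell import env gives the robot as it stands.
- The arm moves only by the shell command python3 -m pendant 'ROWS' [OPENING] [FORCE]. ROWS is JSON, one flat list of numbers, 4 for each row, row after row: the shift along the tool's x, y, z in mm, then the turn about the tool's z in degrees. In form: [x, y, z, roll, x, y, z, roll, ...]. A call has exactly 10 rows; each row is the pose to reach, as a shift and turn from the pose commanded when the call began, along the tool's axes at that moment; what a row does not reach only later rows make up. A row lasts 1/10 s, in which the tool goes at most 50 mm and 8.59 degrees, less where a joint would pass 70% of its speed; a pose out of reach is approached as far as the arm can. A call with a gripper value outside its range is refused whole. OPENING is the closure in counts, from 0 (fully open) to 255 (shut), set as the call begins (- or left out, the last holds). The fingers move at their own pace and stop on an object; FORCE is the grip in N (left out, the last holds). Time passes only in rows, so rows that repeat a pose let the fingers close, or fill a call up. It gives the time, the measured TCP pose, the force, the opening and the grip force at its end, in the units of the state.
- env.read_state(): the state, without advancing time (a new reading comes with each control period).
- env.get_image(name): name is "scene" or "top"; returns the picture (400x640x3 uint8, red, green, blue); there is no depth.
- env.camera_model(name): a dict with "camera_matrix" (3x3 intrinsics, pixels), "rvec" (rotation vector, rad) and "tvec" (3), from world to camera coordinates, as OpenCV has them. Camera axes: x right, y down, z forward; pixel columns grow to the right and rows downward; lengths in m; the calibration is good to about 2 mm. A picture is of the moment at which its call begins. camera_model takes no time and is no camera call.
- env.hand_in(): hands the job in; it is judged then, once.
The state is a dict: "clock": time; "qpos": joint angles; "qvel": joint speeds; "joint_efforts": joint torques, N m; "eef_pos": TCP position; "tcp_rot": TCP orientation; "ft_force": force on the tool from outside, world axes, zero at the start; "wrist_torque": the same for the moment, N m; "width": opening from 0.0 (shut) to 1.0 (fully open); "grasp_force": force on a finger pad.
Only numpy, scipy, OpenCV 4.12 (cv2) and the standard library are available. Lean on these libraries where they do the work, as an engineer would, in place of code of your own. Each camera call takes 0.05 s, during which the arm holds its last target. There are 200 camera calls.

TASK

The white reference puck is still standing in the round well of the black sample stage. Take it out by its stem and set it down upright in the shallow square steel tray, then put the short, wide amber sample jar (not the tall jar or the slim vial) upright into the emptied well, fully down on the well's floor. Set both down without dropping them, let go, and leave them there.

Things in the scene. Friction and masses are not known exactly. Their poses are not given: they have to be found in the camera images.
- puck_stem (a point): Middle of the steel stem of the white reference puck (loose, 120 g): disc 58 mm across, 10 mm thick, with a plain upright stem 22 mm thick, 44 mm tall on its middle; 54 mm tall in all. It starts in the stage's well. The point is 32 mm above the puck's underside, 22 mm above the disc's face and 22 mm below the stem's top: grip here or up to 10 mm higher. z is up along the stem.
- tray_in (a point): Centre of the inner floor, 3 mm above the table, of a shallow open square steel tray, fixed, 120 x 120 mm, 14 mm high, walls 3 mm (114 mm square and 11 mm deep inside), to the left or right of the stage, slightly turned. x and y run along its sides, z up.
- jar_center (a point): Centre, half-way up, of the short wide jar (loose, 130 g): amber glass cylinder with black cap, 48 mm across, 60 mm tall. It stands on the table nearer the robot than stage and tray, in a row along y with a tall jar (48 across, 98 tall) and a slim vial (26 across, 60 tall) of the same look, in any order, centres 100 mm apart or more. Grip here or up to 10 mm higher. z is up.
- well (a point): Centre of the flat floor, 12 mm above the table, of the round well in the black sample stage: 68 mm in diameter, 8 mm deep. The stage is a fixed black plate 120 x 120 mm, 20 mm high, slightly turned, with the well in its middle and a low steel stub 22 mm long on its far side. z is up.
Things that resemble listed ones, but are neither listed nor needed, are in the scene too. Of the things that look like the part that bears puck_stem, the smallest one is meant.

How it is judged (in metres and radians):
On the way:
1. the puck stands upright in the tray, let go, while the jar is not yet on the stage (horizontal distance between puck_stem and tray_in below 0.042 m and z of puck_stem in the frame of tray_in between 0.026 and 0.038 m and angle between puck_stem's own z axis and vertical below 0.17 rad and linear speed of puck below 0.03 m/s and contact force between the fingers and puck below 0.2 N and horizontal distance between jar_center and well above 0.05 m), for 0.2 s.
At the end, for the whole second after the job is handed in: The puck stands flat in the tray (stem within 42 mm of the tray's centre, within 6 mm of its resting height, tilt under 10 degrees) and the short wide jar stands in the well on its floor (centre within 14 mm of the well's axis, height within 5 mm, tilt under 10 degrees); both are let go and at rest (horizontal distance between puck_stem and tray_in below 0.042 m and z of puck_stem in the frame of tray_in between 0.026 and 0.038 m and angle between each of puck_stem, jar_center's own z axis and vertical below 0.17 rad and linear speed of each of puck, jar below 0.03 m/s and contact force between the fingers and puck below 0.2 N and horizontal distance between jar_center and well below 0.014 m and z of jar_center in the frame of well between 0.025 and 0.035 m and contact force between the fingers and jar below 0.2 N); the robot touches nothing.
It fails at once if the puck is dropped or thrown (faster than 0.7 m/s with no finger on it, a fall of about 25 mm) (linear speed of puck above 0.7 m/s and contact force between the fingers and puck below 0.2 N).
It fails at once if the jar is dropped or thrown (faster than 0.7 m/s with no finger on it, a fall of about 25 mm) (linear speed of jar above 0.7 m/s and contact force between the fingers and jar below 0.2 N).
It also fails if it takes over 64 s, if anything falls off the work surface, if the arm or the gripper's body presses on something with over 40 N, if the wrist force passes 120 N, or if a joint passes its speed limit or range.

## Working session

There is one attempt and no reset: what is moved stays moved. The work goes in short steps, Python scripts to look and compute and a shell command to move; the robot and the scene stay as the last step left them, time stands still between calls to the robot, and variables do not carry over. Pictures are saved under pics/ and viewed, at most 10 in all, crops included, and the job is handed in when it is done.

```bash
mkdir -p pics
python3 - <<'E'
from cell import env
import cv2,numpy as np
for n in("scene","top"):
    cv2.imwrite(f"pics/{n}0.png",env.get_image(n)[:,:,::-1])
    m=env.camera_model(n);R=cv2.Rodrigues(np.array(m["rvec"],float))[0]
    print(n,np.round(m["camera_matrix"],1).tolist(),np.round(-R.T@np.array(m["tvec"]).ravel(),3))
s=env.read_state();print(s["clock"],s["eef_pos"],np.round(s["tcp_rot"],3).tolist(),s["width"],env.grasp_offset)
E
```

```text
scene [[404.1, 0.0, 314.1], [0.0, 404.1, 197.8], [0.0, 0.0, 1.0]] [ 0.98  -0.213  0.673]
top [[384.4, 0.0, 321.5], [0.0, 384.4, 199.8], [0.0, 0.0, 1.0]] [0.55  0.009 0.888]
0.1 [0.2539867  0.57058119 0.23061606] [[-0.914, 0.407, -0.001], [0.407, 0.914, -0.001], [0.0, -0.001, -1.0]] 1.0034452742417326 0.0187
```

View pics/scene0.png

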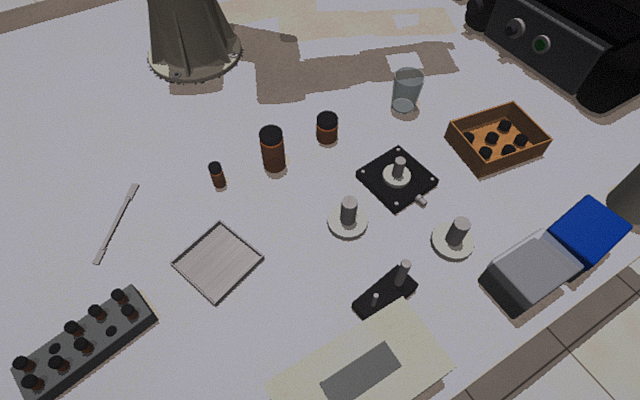

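View pics/top0.png

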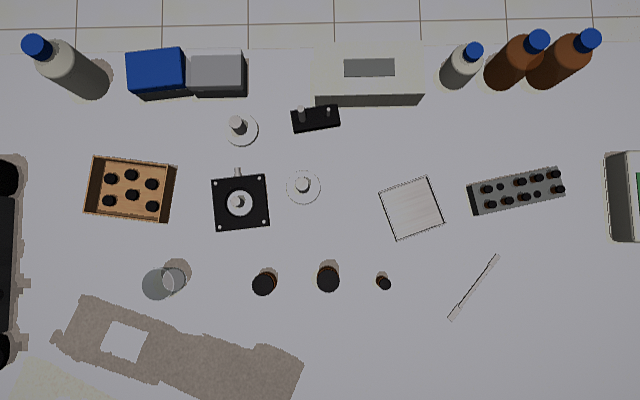

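The scene view shows the stage with puck at about (397,170), the tray at (218,262), and the short wide jar at (327,128), right of the tall jar (272,148) and the vial (217,175). In the top view the image's left is +y, so the stage is at (240,202), the tray at (411,208), and the short jar's cap at (264,284).

```bash
cat > h.py <<'E'
from cell import env
import cv2,numpy as np
def ray(n,uv,z):
    m=env.camera_model(n);R=cv2.Rodrigues(np.array(m["rvec"],float))[0];t=np.array(m["tvec"],float).ravel()
    c=-R.T@t;d=R.T@np.linalg.inv(m["camera_matrix"])@np.array([uv[0],uv[1],1.])
    return (c+d*(z-c[2])/d[2])[:2]
def proj(n,p):
    m=env.camera_model(n);return cv2.projectPoints(np.array([p],float),np.array(m["rvec"],float),np.array(m["tvec"],float),np.array(m["camera_matrix"]),None)[0].ravel()
def blob(mask,box):
    x0,y0,x1,y1=box;k=np.zeros(mask.shape,np.uint8);k[y0:y1,x0:x1]=mask[y0:y1,x0:x1]
    c=max(cv2.findContours(k,cv2.RETR_EXTERNAL,cv2.CHAIN_APPROX_NONE)[0],key=cv2.contourArea);return c[:,0,:]
def rect(n,c,z):
    w=np.array([ray(n,p,z) for p in cv2.convexHull(c)[:,0,:]],np.float32)
    r=cv2.minAreaRect(w*1000);return np.round(r[0],1),np.round(r[1],1),round(r[2],1)
E
python3 - <<'E'
from h import *
out=[]
for n,sb,jb,tb,crops in(("top",(200,165,280,240),(245,265,285,305),(370,170,455,250),[(195,160),(225,250),(370,165)]),
                 ("scene",(350,140,445,220),(312,108,342,150),(165,215,270,310),[(350,130),(290,90),(170,215)])):
    im=env.get_image(n);g=im.max(2)
    c=blob((g<75).astype(np.uint8),sb);print(n,"stage",rect(n,c,.02),"px",cv2.boundingRect(c))
    c=blob((g<60).astype(np.uint8),jb);print("cap",cv2.boundingRect(c),[np.round(ray(n,np.array(cv2.minEnclosingCircle(c)[0]),.06),4)])
    c=blob((g<110).astype(np.uint8),tb);print("tray",rect(n,c,.014),cv2.boundingRect(c))
    for x,y in crops: out.append(cv2.resize(im[y:y+85,x:x+95],(266,238),interpolation=cv2.INTER_CUBIC))
cv2.imwrite("pics/c1.png",np.vstack([np.hstack(out[:3]),np.hstack(out[3:])])[:,:,::-1])
E
```

```text
top stage (array([628.4, 193.6]), array([121.6, 122.7]), 5.8) px (211, 174, 59, 58)
cap (252, 272, 25, 24) [array([0.4499, 0.1333])]
tray (array([ 625.6, -248.5]), array([113.5,   7.2]), 19.5) (426, 176, 20, 48)
scene stage (array([643.5, 191.9]), array([145. , 130.5]), 5.9) px (356, 145, 83, 70)
cap (317, 111, 21, 19) [array([0.4554, 0.1353])]
tray (array([ 609.3, -195.7]), array([113.7, 114.2]), 18.7) (171, 221, 91, 44)
```

View pics/c1.png

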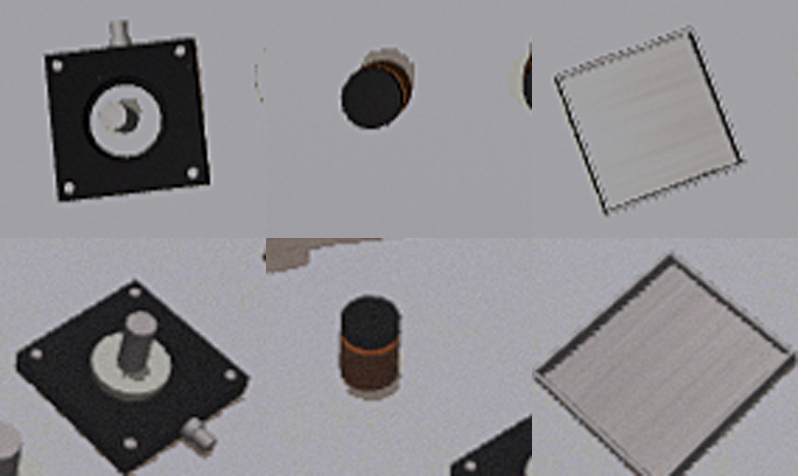

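The crop shows the four stage screws, the puck disc and stem top, the jar cap and the tray corners clearly. I'll convert those pixels to points.

Run:
```python
from h import *
S=2.8
def P(n,l,o,z):return [np.round(ray(n,np.array(p)/S+o,z),4).tolist() for p in l]
a=P("top",[(58,65),(180,50),(69,188),(193,173)],(195,160),.02);print("screws top",a,np.mean(a,0))
b=P("scene",[(135,55),(36,115),(231,137),(130,205)],(350,130),.02);print("scene",b,np.mean(b,0))
print("stem",P("top",[(112,117)],(195,160),.066),P("scene",[(141,85)],(350,130),.066))
print("disc",P("top",[(124.5,121)],(195,160),.022),P("scene",[(131.5,123)],(350,130),.022))
t=P("top",[(158,30),(212,161),(75,213),(24,78)],(370,165),.014);print("tray",t,np.mean(t,0))
print("jar",P("top",[(371-266,97)],(225,250),.06),P("scene",[(370-266,323-238-3)],(290,90),.058))
print("tall",ray("top",(328,279),.098),"other puck tops",ray("top",(303,185),.06),ray("top",(237,125),.06))
s=env.read_state();R=s["tcp_rot"]
for nm,x in(("stem",(.627,.196,0)),("tray",(.6175,-.195,0)),("jar",(.4527,.134,0))):print(nm,np.round(1000*(R.T@(np.array(x)-s["eef_pos"]))))
```

```text
screws top [[0.6719, 0.2487], [0.6823, 0.1494], [0.5719, 0.2393], [0.5821, 0.1394]] [0.62705 0.1942 ]
scene [[0.5765, 0.2412], [0.5853, 0.1425], [0.6756, 0.2518], [0.6849, 0.1522]] [0.630575 0.196925]
stem [[0.6244, 0.1944]] [[0.6292, 0.1956]]
disc [[0.625, 0.1942]] [[0.6289, 0.1967]]
tray [[0.6806, -0.2332], [0.5726, -0.2722], [0.5329, -0.1597], [0.6432, -0.1221]] [ 0.607325 -0.1968  ]
jar [[0.4475, 0.1372]] [[0.4522, 0.1382]]
tall [ 0.46086553 -0.00134638] other puck tops [0.65867167 0.04817386] [0.7946837 0.1915052]
stem [-493. -190.  231.]
tray [-643. -552.  231.]
jar [-359. -318.  231.]
```

```bash
python3 -m pendant '[-20,-8,0,0,-60,-23,0,0,-105,-41,0,0,-150,-58,0,0,-195,-75,0,0,-240,-93,0,0,-285,-110,0,0,-330,-128,0,0,-375,-145,0,0,-415,-160,0,0]' 0 40; python3 -m pendant '[-25,-10,20,0,-50,-20,40,0,-70,-28,65,0,-79,-31,90,0,-79,-31,115,0,-79,-31,130,0,-79,-31,130,0,-79,-31,130,0,-79,-31,130,0,-79,-31,130,0]'
python3 - <<'E'
from h import *
s=env.read_state();print(s["eef_pos"])
o=[]
for n,b in(("scene",(330,70)),("top",(180,150))):
    im=env.get_image(n);x,y=b;o.append(cv2.resize(im[y:y+150,x:x+130],(390,450),interpolation=cv2.INTER_CUBIC))
cv2.imwrite("pics/a1.png",np.hstack(o)[:,:,::-1])
E
```

```text
clock: 1.2
eef_pos: [0.5696, 0.2541, 0.2312]
tcp_rot: [[-0.913, 0.407, 0.0], [0.407, 0.913, -0.0], [-0.0, -0.0, -1.0]]
ft_force: [1.9, 0.6, -0.4]
width: 1.001
grasp_force: 0.0
clock: 2.2
eef_pos: [0.6285, 0.1961, 0.1027]
tcp_rot: [[-0.914, 0.406, 0.002], [0.406, 0.914, 0.001], [-0.002, 0.001, -1.0]]
ft_force: [-0.2, 0.4, 0.2]
width: 1.0
grasp_force: 0.0
[0.62852744 0.19608821 0.10273191]
```

View pics/a1.png

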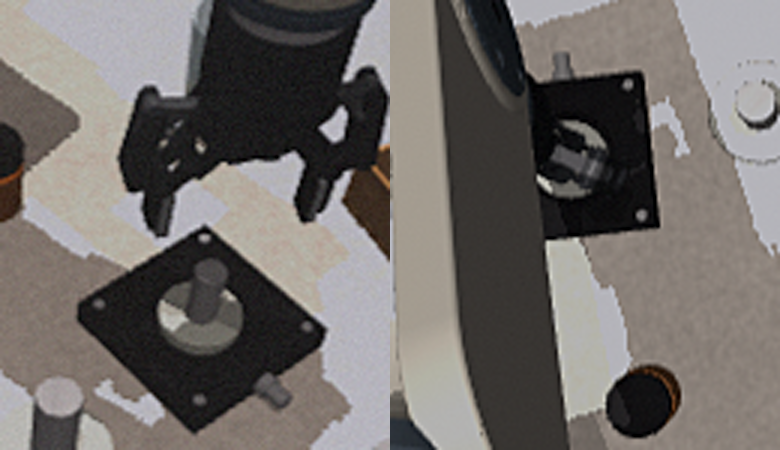

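The gripper is straddling the stem: the fingertips are at about (163,232) and (308,215) in the left crop, with the stem between them at (208,275). Next I descend and grip.

```bash
python3 -m pendant '[0,0,12,0,0,0,25,0,0,0,38,0,0,0,50,0,0,0,60,0,0,0,68,0,0,0,73,0,0,0,73,0,0,0,73,0,0,0,73,0]'; python3 -m pendant '[0,0,0,0,0,0,0,0,0,0,0,0,0,0,0,0,0,0,0,0,0,0,0,0,0,0,0,0,0,0,0,0,0,0,0,0,0,0,0,0]' 255 40;python3 -m pendant '[0,0,-2,0,0,0,-5,0,0,0,-10,0,0,0,-15,0,0,0,-22,0,0,0,-30,0,0,0,-40,0,0,0,-50,0,0,0,-60,0,0,0,-60,0]'
python3 - <<'E'
from h import *
im=env.get_image("scene")
s=env.read_state();R=s["tcp_rot"]
print(np.round(1000*(R.T@(np.array((.608,-.196,.05))-s["eef_pos"]))))
cv2.imwrite("pics/a2.png",cv2.resize(im[70:220,330:460],(520,600))[:,:,::-1])
E
```

```text
clock: 3.3
eef_pos: [0.6282, 0.1957, 0.0289]
tcp_rot: [[-0.914, 0.407, 0.001], [0.407, 0.914, 0.0], [-0.001, 0.001, -1.0]]
ft_force: [0.6, -0.5, -0.5]
width: 0.998
grasp_force: 0.0
clock: 4.3
eef_pos: [0.6279, 0.1956, 0.0285]
tcp_rot: [[-0.914, 0.407, 0.0], [0.407, 0.914, 0.0], [-0.0, 0.0, -1.0]]
ft_force: [-1.2, -0.8, 4.6]
width: 0.248
grasp_force: 39.2
clock: 5.3
eef_pos: [0.6289, 0.1959, 0.0903]
tcp_rot: [[-0.914, 0.407, 0.003], [0.407, 0.914, 0.001], [-0.002, 0.002, -1.0]]
ft_force: [-0.1, -0.2, -1.1]
width: 0.248
grasp_force: 39.1
[-141. -366.   39.]
```

View pics/a2.png

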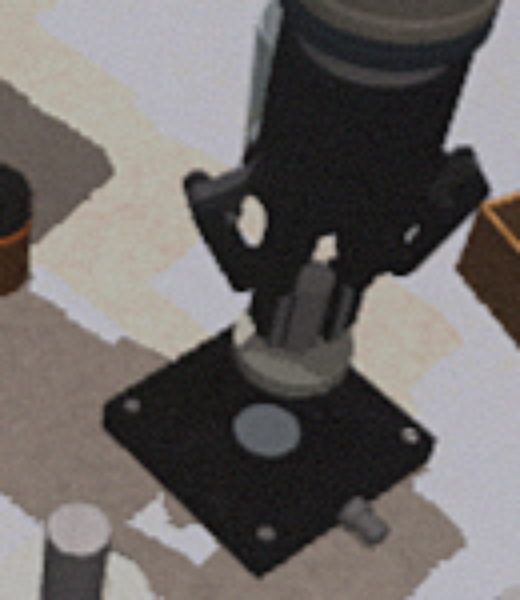

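The puck is held upright and clear of the well. The well's centre mark shows at about (267,430) in the crop. I'll lift it further and carry it to the tray.

```bash
python3 -m pendant '[0,0,-20,0,0,0,-45,0,-4,-10,-70,0,-12,-30,-80,0,-23,-60,-80,0,-37,-95,-80,0,-50,-130,-80,0,-63,-165,-80,0,-77,-200,-80,0,-90,-235,-80,0]';python3 -m pendant '[-13,-35,0,0,-26,-68,0,0,-37,-96,0,0,-45,-118,10,0,-50,-129,30,0,-51,-131,55,0,-51,-131,80,0,-51,-131,100,0,-51,-131,110,0,-51,-131,110,0]'
python3 - <<'E'
from h import *
im=env.get_image("scene")
s=env.read_state();R=s["tcp_rot"]
print(np.round(1000*(R.T@(np.array((.608,-.196,.0195))-s["eef_pos"]))))
cv2.imwrite("pics/a3.png",cv2.resize(im[170:320,150:280],(520,600))[:,:,::-1])
E
```

```text
clock: 6.35
eef_pos: [0.6139, -0.0572, 0.1678]
tcp_rot: [[-0.914, 0.407, -0.001], [0.407, 0.914, 0.0], [0.001, -0.0, -1.0]]
ft_force: [0.6, -0.1, -0.8]
width: 0.241
grasp_force: 39.3
clock: 7.35
eef_pos: [0.6066, -0.1957, 0.0566]
tcp_rot: [[-0.914, 0.407, -0.003], [0.407, 0.914, 0.001], [0.003, -0.0, -1.0]]
ft_force: [0.2, 0.2, -1.0]
width: 0.248
grasp_force: 39.3
[-1.  0. 38.]
```

View pics/a3.png

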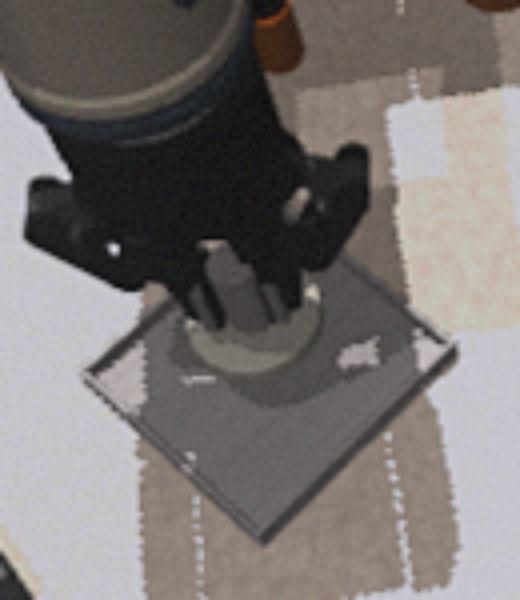

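The puck is held upright above the tray, its disc centred near (255,330), inside the walls once lowered. I'll lower it slowly.

```bash
python3 -m pendant '[0,0,10,0,0,0,20,0,0,0,27,0,0,0,31,0,0,0,33,0,0,0,34,0,0,0,35,0,0,0,36,0,0,0,36,0,0,0,36,0]'; python3 -m pendant '[0,0,0.5,0,0,0,0.5,0,0,0,1,0,0,0,1,0,0,0,1.5,0,0,0,1.5,0,0,0,1.5,0,0,0,1.5,0,0,0,1.5,0,0,0,1.5,0]'
```

```text
clock: 8.4
eef_pos: [0.6079, -0.1962, 0.0224]
tcp_rot: [[-0.914, 0.407, 0.0], [0.407, 0.914, -0.0], [-0.0, -0.0, -1.0]]
ft_force: [-0.2, -0.7, -1.9]
width: 0.247
grasp_force: 39.3
clock: 9.4
eef_pos: [0.6078, -0.1961, 0.0208]
tcp_rot: [[-0.914, 0.407, -0.0], [0.407, 0.914, 0.0], [0.0, 0.0, -1.0]]
ft_force: [0.6, -0.1, -1.4]
width: 0.243
grasp_force: 39.3
```

```bash
python3 -m pendant '[0,0,0.5,0,0,0,0.5,0,0,0,1,0,0,0,1,0,0,0,1.5,0,0,0,1.5,0,0,0,1.5,0,0,0,1.5,0,0,0,1.5,0,0,0,1.5,0]'
```

```text
clock: 10.4
eef_pos: [0.6078, -0.1961, 0.0195]
tcp_rot: [[-0.914, 0.407, 0.0], [0.407, 0.914, -0.0], [-0.0, 0.0, -1.0]]
ft_force: [-1.4, 1.0, 4.4]
width: 0.249
grasp_force: 39.6
```

```bash
python3 -m pendant '[0,0,0,0,0,0,0,0,0,0,0,0,0,0,0,0,0,0,0,0,0,0,0,0,0,0,0,0,0,0,0,0,0,0,-4,0,0,0,-10,0]' 0;python3 -m pendant '[0,0,-20,0,0,0,-45,0,0,0,-75,0,0,0,-110,0,0,0,-140,0,0,0,-160,0,0,0,-160,0,0,0,-160,0,0,0,-160,0,0,0,-160,0]'; python3 -m pendant '[12,10,0,0,34,30,0,0,64,55,0,0,96,82,0,0,128,110,0,0,160,137,0,0,192,165,0,0,224,192,0,0,256,220,0,0,280,240,0,0]'
python3 - <<'E'
from h import *
o=[]
for n,b in(("scene",(165,90)),("top",(240,150))):
    im=env.get_image(n);x,y=b;o.append(cv2.resize(im[y:y+210,x:x+280 if n=="scene" else x+220],None,fx=1.6,fy=1.6,interpolation=cv2.INTER_CUBIC))
cv2.imwrite("pics/a4.png",np.hstack(o)[:,:,::-1])
E
```

```text
clock: 11.4
eef_pos: [0.6075, -0.196, 0.0294]
tcp_rot: [[-0.914, 0.407, -0.001], [0.407, 0.914, 0.0], [0.001, -0.0, -1.0]]
ft_force: [-0.2, 0.1, 0.3]
width: 0.997
grasp_force: 0.0
clock: 12.4
eef_pos: [0.607, -0.1959, 0.1879]
tcp_rot: [[-0.914, 0.407, -0.002], [0.407, 0.914, 0.001], [0.002, -0.0, -1.0]]
ft_force: [0.6, -0.2, -0.7]
width: 1.002
grasp_force: 0.0
clock: 13.4
eef_pos: [0.4472, 0.1391, 0.1888]
tcp_rot: [[-0.914, 0.406, -0.001], [0.406, 0.914, 0.0], [0.001, -0.0, -1.0]]
ft_force: [0.6, 0.4, -0.3]
width: 1.0
grasp_force: 0.0
```

View pics/a4.png

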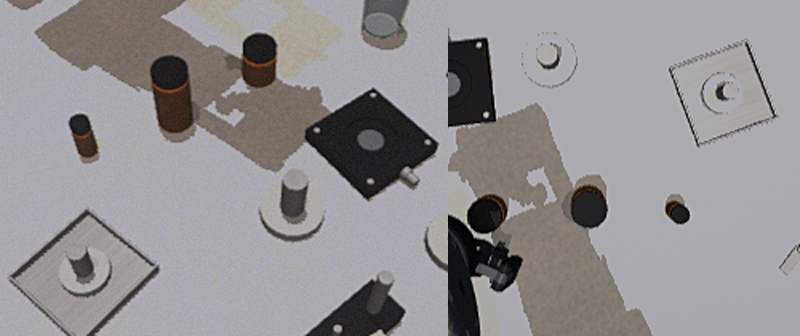

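The puck stands in the tray (scene crop (83,270)), the well is empty with its mark at (371,140), and the short jar stands at (260,60). I'll check the geometry numerically.

Run:
```python
from h import *
s=env.read_state();p=s["eef_pos"];print(p,s["clock"],proj("top",p),proj("scene",p))
print("jar model px",proj("top",(.45,.1375,.06)),proj("scene",(.45,.1375,.06)))
for n,b,sb in(("top",(245,265,285,305),None),("scene",(312,100,342,150),None)):
    im=env.get_image(n).astype(int);g=im.max(2)
    c=blob((g<60).astype(np.uint8),b);print(n,"cap",cv2.boundingRect(c),ray(n,cv2.minEnclosingCircle(c)[0],.06))
x,y=(371/1.6+165,140/1.6+90);print("mark px",x,y,ray("scene",(x,y),.012),ray("scene",(x,y),.02))
```

```text
[0.44684355 0.13979811 0.18877349] 13.5 [249.95869703 294.30245063] [328.07431682  66.61331158]
jar model px [262.37177831 283.44174901] [326.34209454 118.09469545]
top cap (245, 272, 32, 33) [0.43556994 0.14154227]
scene cap (317, 111, 21, 19) [0.45539659 0.13531967]
mark px 396.875 177.5 [0.63081878 0.19706838] [0.63504081 0.1921071 ]
```

```bash
python3 -m pendant '[-1,0,20,0,-2,0,50,0,-3,0,80,0,-4,-1,105,0,-4,-1,125,0,-4,-1,142,0,-4,-1,155,0,-4,-1,164,0,-4,-1,168,0,-4,-1,170,0]'; python3 -m pendant '[0,0,0,0,0,0,0,0,0,0,0,0,0,0,0,0,0,0,0,0,0,0,0,0,0,0,0,0,0,0,0,0,0,0,0,0,0,0,0,0]' 255 40;python3 -m pendant '[0,0,-2,0,0,0,-5,0,0,0,-10,0,0,0,-20,0,0,0,-32,0,0,0,-45,0,0,0,-60,0,0,0,-70,0,0,0,-75,0,0,0,-75,0]'
python3 - <<'E'
from h import *
im=env.get_image("scene")
s=env.read_state();R=s["tcp_rot"]
print(np.round(1000*(R.T@(np.array((.629,.196,.05))-s["eef_pos"]))))
cv2.imwrite("pics/a5.png",cv2.resize(im[30:180,260:390],(520,600))[:,:,::-1])
E
```

```text
clock: 14.6
eef_pos: [0.453, 0.1343, 0.0192]
tcp_rot: [[-0.913, 0.407, 0.0], [0.407, 0.913, -0.0], [-0.0, 0.0, -1.0]]
ft_force: [0.7, 0.2, 0.3]
width: 0.998
grasp_force: 0.0
clock: 15.6
eef_pos: [0.4532, 0.1346, 0.02]
tcp_rot: [[-0.914, 0.406, 0.001], [0.406, 0.914, 0.0], [-0.001, 0.001, -1.0]]
ft_force: [-1.8, -0.9, 5.9]
width: 0.548
grasp_force: 40.6
clock: 16.6
eef_pos: [0.4533, 0.1346, 0.0951]
tcp_rot: [[-0.914, 0.407, 0.002], [0.407, 0.914, 0.0], [-0.001, 0.001, -1.0]]
ft_force: [-0.4, 0.3, -1.3]
width: 0.551
grasp_force: 41.3
[-136.  128.   45.]
```

View pics/a5.png

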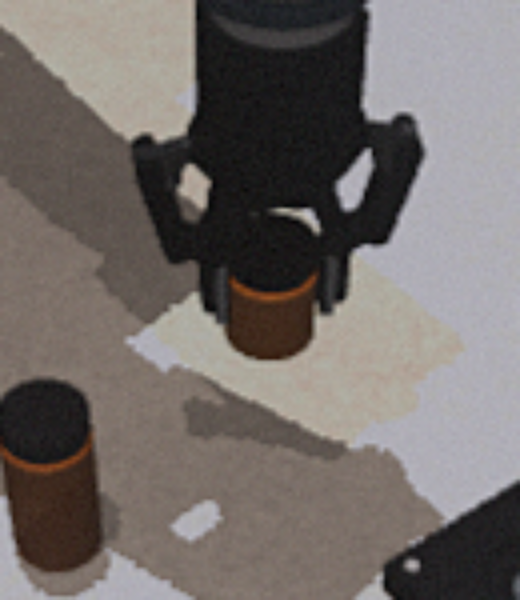

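The jar is held upright and lifted, its orange ring at about (229–318, 272) in the crop. Its offset along the pads can be measured from the amber mask's column.

Run:
```python
from h import *
im=env.get_image("scene").astype(int)
m=((im[:,:,0]-im[:,:,2]>25)&(im.max(2)<200)).astype(np.uint8)
c=blob(m,(312,95,342,125));x,y,w,h=cv2.boundingRect(c);print(x,y,w,h)
s=env.read_state();p=s["eef_pos"];R=s["tcp_rot"]
for k in(-8,-4,0,4,8):
    q=p+R[:,0]*k/1000;print(k,proj("scene",(q[0],q[1],.098)),proj("scene",(q[0],q[1],.075)))
print(1000*(R.T@(np.array((.629,.196,.032))-p)))
```

```text
316 98 23 22
-8 [326.74534843 108.57034287] [326.48019376 116.82612986]
-4 [326.46632237 107.22898482] [326.20807775 115.4925522 ]
0 [326.18881554 105.89493018] [325.9374105  114.16607462]
4 [325.91281558 104.56811945] [325.66818048 112.84664056]
8 [325.63831024 103.2484938 ] [325.40037626 111.53419406]
[-136.11106401  127.98346801   62.07386887]
```

```bash
python3 -m pendant '[-6,5,0,0,-20,18,0,0,-40,36,0,0,-63,57,0,0,-87,79,0,0,-110,100,0,0,-128,116,0,0,-138,125,5,0,-141,128,15,0,-141,128,20,0]'; python3 -m pendant '[0,0,10,0,0,0,20,0,0,0,25,0,0,0,25,0,0,0,25,0,0,0,25,0,0,0,25,0,0,0,25,0,0,0,25,0,0,0,25,0]'
python3 - <<'E'
from h import *
im=env.get_image("scene")
s=env.read_state();p=s["eef_pos"]
print(proj("scene",(.629,.196,.02)))
cv2.imwrite("pics/a6.png",cv2.resize(im[110:230,340:460],(600,600),interpolation=cv2.INTER_CUBIC)[:,:,::-1])
E
```

```text
clock: 17.7
eef_pos: [0.6324, 0.1937, 0.0721]
tcp_rot: [[-0.914, 0.407, -0.003], [0.407, 0.914, -0.001], [0.002, -0.002, -1.0]]
ft_force: [-0.8, -0.2, -1.9]
width: 0.552
grasp_force: 41.4
clock: 18.7
eef_pos: [0.6337, 0.1941, 0.0494]
tcp_rot: [[-0.914, 0.407, 0.0], [0.407, 0.914, 0.0], [-0.0, 0.0, -1.0]]
ft_force: [0.0, 0.0, -1.8]
width: 0.553
grasp_force: 41.4
[396.56237583 174.72454491]
```

View pics/a6.png

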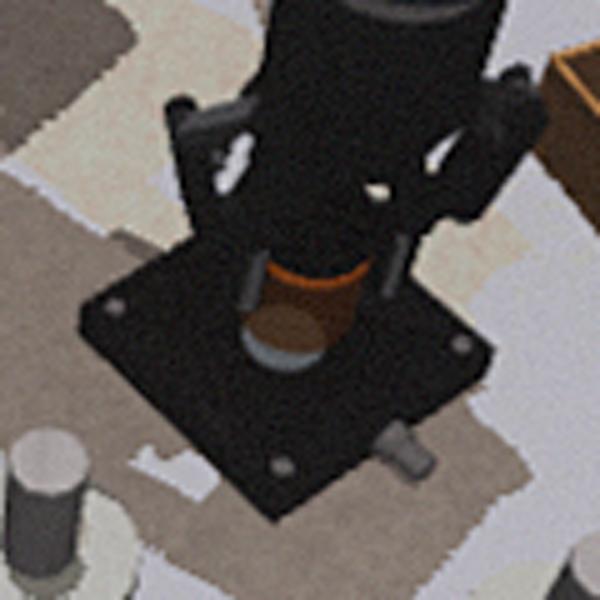

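The jar hangs over the well. Its ring runs from (265,268) to (372,262), and its lower front edge is near (310,355), with the well mark seen through the glass. I'll compare these with the projected geometry.

Run:
```python
from h import *
s=env.read_state();p=s["eef_pos"];R=s["tcp_rot"]
for k in(0,5,10):
    q=(p+R[:,0]*k/1000)[:2]
    a=np.linspace(0,2*np.pi,73)
    for z in(.0294,.0524):
        u=np.array([proj("scene",(q[0]+.024*np.cos(t),q[1]+.024*np.sin(t),z)) for t in a])
        print(k,z,"crop x",(u[:,0].min()-340)*5,(u[:,0].max()-340)*5,"bottom row",(u[:,1].max()-110)*5)
```

```text
0 0.0294 crop x 230.48895123884364 349.8805241338229 bottom row 366.4422212394578
0 0.0524 crop x 238.89485069242738 361.1466597515988 bottom row 330.90595949202935
5 0.0294 crop x 227.70419355751727 346.6721402864903 bottom row 356.50548044999323
5 0.0524 crop x 236.0149504098871 357.8226376413207 bottom row 320.8589854992559
10 0.0294 crop x 224.9385742240986 343.48588832332325 bottom row 346.6382645827545
10 0.0524 crop x 233.1553060739401 354.52208438818843 bottom row 310.8839852083911
```

The jar's axis is within about 2 mm of the well's, so I'll lower it.

```bash
python3 -m pendant '[0,0,3,0,0,0,6,0,0,0,9,0,0,0,11,0,0,0,13,0,0,0,14,0,0,0,15,0,0,0,15.5,0,0,0,15.5,0,0,0,15.5,0]'; python3 -m pendant '[0,0,0.5,0,0,0,0.5,0,0,0,1,0,0,0,1,0,0,0,1.5,0,0,0,1.5,0,0,0,2,0,0,0,2,0,0,0,2,0,0,0,2,0]'
```

```text
clock: 19.75
eef_pos: [0.6337, 0.1941, 0.0339]
tcp_rot: [[-0.914, 0.407, 0.0], [0.407, 0.914, 0.0], [-0.0, 0.0, -1.0]]
ft_force: [0.3, -0.6, -0.8]
width: 0.555
grasp_force: 41.4
clock: 20.75
eef_pos: [0.6337, 0.1941, 0.0321]
tcp_rot: [[-0.914, 0.407, 0.0], [0.407, 0.914, 0.0], [-0.0, 0.0, -1.0]]
ft_force: [-2.5, -0.8, 4.3]
width: 0.554
grasp_force: 41.6
```

```bash
python3 -m pendant '[0,0,0,0,0,0,0,0,0,0,0,0,0,0,0,0,0,0,0,0,0,0,0,0,0,0,0,0,0,0,0,0,0,0,-4,0,0,0,-10,0]' 0;python3 -m pendant '[0,0,-20,0,0,0,-45,0,0,0,-75,0,0,0,-110,0,0,0,-140,0,0,0,-180,0,0,0,-180,0,0,0,-180,0,0,0,-180,0,0,0,-180,0]'
python3 - <<'E'
from h import *
im=env.get_image("scene");print(proj("scene",(.629,.196,.072)))
cv2.imwrite("pics/a7.png",cv2.resize(im[110:310,165:445],(784,560),interpolation=cv2.INTER_CUBIC)[:,:,::-1])
E
```

```text
clock: 21.75
eef_pos: [0.6334, 0.194, 0.0418]
tcp_rot: [[-0.914, 0.407, -0.001], [0.407, 0.914, -0.0], [0.0, -0.0, -1.0]]
ft_force: [0.7, -0.4, 0.7]
width: 1.0
grasp_force: 0.0
clock: 22.75
eef_pos: [0.6329, 0.1938, 0.2203]
tcp_rot: [[-0.914, 0.407, -0.002], [0.407, 0.914, -0.001], [0.002, -0.002, -1.0]]
ft_force: [0.4, -0.0, -0.1]
width: 1.002
grasp_force: 0.0
[401.00013717 158.20055235]
```

View pics/a7.png

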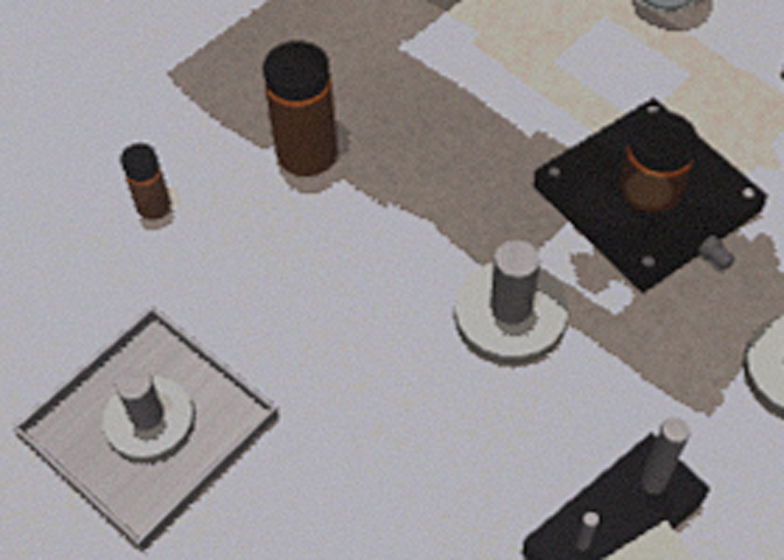

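The jar stands upright in the well at about (657,165), the puck stands flat in the tray at (147,415), and the gripper is clear of both.

```bash
python3 -c "
from cell import env
print(env.hand_in())"
```

```text
the job is handed in; nothing more can be done
None
```

The puck stands upright in the steel tray and the short, wide amber jar stands upright on the well's floor. Both are let go, and the job was handed in at about 23 s; the hand-in returned no verdict.

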